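# Lock a display post into the slotted stall rail

## Robot

A 6-joint arm with a two-finger parallel gripper is mounted at the origin on the work surface. World frame = base frame: x ahead of the robot, y to its left, z up, the work surface at z = 0. Lengths are in m, angles in degrees, forces in N, time in s.
With the tool pointing down it reaches from about 0.4 to 0.825 m from the base axis. Payload 7 kg.
Tool frame: the origin (TCP) lies midway between the tips of the shut fingers; the grasp point (between the pads) lies 19 mm behind it; z points along the fingers, y is the line along which they close (so a half turn about z gives the same grasp; the last joint's range is limited). The gripper opens to 88 mm and grips with 3 to 60 N. Pads are 19 mm wide; open, the fingers measure 130 mm over their backs; the gripper's body (78 mm by 193 mm) begins 47 mm behind the grasp point.
Start: joints at [-56.431, 20.546, 0.682, 0, -70.136, -16.507], TCP at [0.198, -0.645, 0.227] pointing down, gripper open.
Joint ranges: [-176.03, 176.03], [-82.01, 121.73], [-58.28, 71.71], [-173.87, 95.51], [-174.79, -0.11], [-173.66, 173.66]. Speed limits (degrees/s): [136.94, 136.94, 172.46, 180, 180, 180].

## Interface

Orientations are given as [roll, pitch, yaw] about the fixed x, y, z axes, in that order (R = Rz(yaw) Ry(pitch) Rx(roll)).
In Python, from plant import ctrl gives the robot as it stands. The module is installed in compiled form; this text tells all that it offers.
- The arm moves only by the tool send_rows, never from a script. Its argument "plan" is a list that holds one entry, the list of rows, each a list of 6 numbers: the shift along the tool's x, y, z in shares of 0.6 m (1.0 is 0.6 m), then the turn, a rotation vector about the tool's x, y, z in normalised numbers (1 is 90 degrees). A call has 1 to 8 rows; each row is the pose to reach, as a shift and turn from the pose commanded when the call began, along the tool's axes at that moment; what a row does not reach only later rows make up. A row lasts 1/12 s, in which the tool goes at most 41.7 mm and 7.16 degrees, less where a joint would pass 70% of its speed; a pose out of reach is approached as far as the arm can. Shift and turn numbers lie between -1 and 1, and a call with a number outside is refused. A call with a gripper value outside its range is refused whole. "fingers" is the opening, from 0 (shut) to 1 (fully open), set as the call begins (left out, the last holds). The fingers move at their own pace and stop on an object; the grip force is fixed at half the most. Time passes only in rows, so rows that repeat a pose let the fingers close. It gives the time, the measured TCP pose, the force, the opening and the grip force at its end, in the units of the state.
- ctrl.get_obs(): the state, without advancing time (a new reading comes with each control period).
- ctrl.snapshot(name): name is "scene" or "top" or "wrist"; returns a dict with "img" (384x512x3 uint8, red, green, blue), "K" (3x3 intrinsics, pixels), "pose" (4x4, takes a point from camera to world coordinates). Camera axes: x right, y down, z forward; pixel columns grow to the right and rows downward; lengths in m; the calibration is good to about 2 mm. The wrist camera is an equidistant fisheye: a pixel r from the principal point sees the ray r / f radians off the axis. A picture is of the moment at which its call begins. There is no depth.
- ctrl.close_job(): hands the job in; it is judged then, once.
The state is a dict: "clock": time; "joint_pos": joint angles; "qvel": joint speeds; "tau": joint torques, N m; "tool_pos": TCP position; "orientation": TCP orientation; "force": force on the tool from outside, world axes, zero at the start; "moment": the same for the moment, N m; "opening": finger opening in m; "gripper_force": force on a finger pad.
Only numpy, scipy, OpenCV 4.12 (cv2) and the standard library are available. Lean on these libraries where they do the work, as an engineer would, in place of code of your own. Each camera call takes 0.05 s, during which the arm holds its last target. There are 200 camera calls.

## Task

Take the loose brass T-post out of the wooden stock block and mount it at the middle of the slotted rail like the one already there: lower its hammer-head foot through the slot with the crossbar along the rail, press it gently down against the spring, turn it a quarter turn and let it rise so the foot catches firmly under both lips, standing upright with the crossbar square across the rail. Feel for the slot with a light touch, never force the post against the rail, do not tip it over, let go at the end, and leave the other goods where they are.

Things in the scene. Friction and masses are not known exactly. Their poses are not given: they have to be found in the camera images.
- post: Loose brass T-shaped display post, about 0.14 kg, 119 mm tall, standing in the dark stock block. Origin: centre of the underside of its foot; z up along its 9 mm round rod. Foot: a hammer head, a bar 26 mm long (along x, parallel to the crossbar), 9 mm wide, 5 mm thick, with a nub 3 mm high on top at each end, 9.5 to 13 mm from the axis.
- post_bar (a point): Centre of the post's crossbar, 112 mm above the post's origin. The bar lies along the post's x: 90 mm long, 10 mm thick (y), 14 mm tall. Grip it here from above, fingers closing along the post's y.
- block: Fixed dark wooden stock block 70 x 150 x 30 mm (x, y, z); origin centre of underside. The post stands in a 31 x 14 mm pocket (long side along the block's x) at block y = -40 mm, its floor 12 mm above the table; lift the post over 18 mm to clear it.
- base: Fixed wooden display base 120 x 260 mm (x, y); origin centre of underside, on the table. A slotted aluminium rail, 38 mm wide, 250 mm long, lies on it along base y, top 34 mm above the origin. A like post is already mounted in it at base y = -100 mm, crossbar across the rail, 141 mm above the table; leave it.
- base_mid (a point): Point on the base's centre line (base x = 0, y = 0), 34 mm above its origin, level with the rail's top. The slot, 11.5 mm wide, runs parallel to base y, but the rail was screwed down by eye and is immovable: the slot's centre line lies anywhere up to 8 mm to either side of this point along base x. Look or feel for it.
- base_lips (a point): Point 7 mm below base_mid: depth of the lips' edges. The lips are 3 mm thick, their 2 mm wide edges turned down to 7 mm below the rail's top; the channel inside is 32 mm wide. The foot enters only with the crossbar along the rail, and turns (either way) only with its underside pressed 15.5 to 18.5 mm below the rail's top. The rod has 1.2 mm play either side.
- base_strip (a point): Point 9 mm below base_mid, level with the top of a sprung steel strip along the channel: it resists with 3.6 N, plus 0.6 N per mm, and stops dead 10 mm lower. After a quarter turn it lifts the foot till the lips' edges sit in the grooves between nubs and rod, underside 12 mm below the rail's top; if not caught in them it stays 15 mm below.
- cone: turned wooden ring cone, 40 mm across, 52 mm tall, standing on the stock block 85 mm from the post; origin under its centre; a bystander, lower than the crossbar
- puck: wooden disc 40 mm across, 25 mm tall, bystander beyond the work; origin centre of underside
Mind the look-alikes: they are no part of the job. Of the things that look like the post, the largest one is meant.

How it is judged (in metres and radians):
On the way, in this order (a step that is already met when the one before it is completed fails the run):
1. the foot is down through the slot near the middle of the rail, crossbar along the rail (x of post in the frame of base between -0.012 and 0.012 m and y of post in the frame of base between -0.025 and 0.025 m and angle between the x axis of post and the y axis of base, either way round below 0.25 rad and z of post in the frame of base below 0.029 m), for 0.1 s.
2. pressed down against the spring and turned across the rail (x of post in the frame of base between -0.012 and 0.012 m and y of post in the frame of base between -0.025 and 0.025 m and angle between the x axis of post and the x axis of base, either way round below 0.25 rad and z of post in the frame of base below 0.0205 m), for 0.1 s.
At the end, for the whole second after the job is handed in: The post stands in the rail within 25 mm of the rail's middle, upright within 7 degrees, crossbar square across the rail within 14 degrees, the foot caught under both lips and risen into its grooves (underside 10.5 to 13.5 mm below the rail's top), at rest and released (x of post in the frame of base between -0.012 and 0.012 m and y of post in the frame of base between -0.025 and 0.025 m and angle between the x axis of post and the x axis of base, either way round below 0.25 rad and z of post in the frame of base between 0.0205 and 0.0235 m and angle between post's own z axis and vertical below 0.12 rad and linear speed of post below 0.02 m/s); the robot touches nothing.
It fails at once if the post is forced against the rail or base with more than 30 N (contact force between post and base above 30 N).
It fails at once if the post is tipped over (angle between post's own z axis and vertical above 0.7 rad).
It fails at once if other goods are shifted by more than 30 mm (distance of any of cone, puck from where it was at the start of the episode above 0.03 m).
It fails at once if the arm or fingers strike the base or rail (contact force between any of the fingers, the arm and base above 15 N).
It also fails if it takes over 72 s, if anything falls off the work surface, if the arm or the gripper's body presses on something with over 40 N, if the wrist force passes 120 N, or if a joint passes its speed limit or range.

## Working session

There is one attempt and no reset: what is moved stays moved. The work goes in short steps, Python scripts to look and compute and a tool call to move; the robot and the scene stay as the last step left them, time stands still between calls to the robot, and variables do not carry over. Pictures are saved under pics/ and viewed, at most 10 in all, crops included, and the job is handed in when it is done.

Besides the shell and the picture viewer there is one more tool, called after "Emit:" as a command line: name --argument value ..., lists and objects as JSON in quotes. send_rows: Moves the arm, as the interface text tells. Its arguments: {"type":"object","properties":{"plan":{"type":"array","items":{"type":"array","items":{"type":"array","items":{"type":"number"}}}},"fingers":{"type":"number"}},"required":["plan"]}

```bash
mkdir -p pics; python3 - <<'E'
from plant import ctrl
import cv2,numpy as np,pickle
d={}
for n in("scene","top"):
    s=ctrl.snapshot(n);d[n]=s;cv2.imwrite(f"pics/{n}0.png",s["img"][:,:,::-1])
    print(n,s["K"].round(1).tolist(),s["pose"].round(4).tolist())
pickle.dump(d,open("s0.pkl","wb"))
a,b=[cv2.resize(d[n]["img"],(800,600),interpolation=cv2.INTER_CUBIC)[:,:,::-1] for n in("scene","top")]
cv2.imwrite("pics/a.png",a);cv2.imwrite("pics/b.png",b)
print(ctrl.get_obs())
E
```

```text
scene [[499.4, 0.0, 260.2], [0.0, 499.4, 196.7], [0.0, 0.0, 1.0]] [[0.7764, 0.4107, -0.4781, 1.1325], [0.6302, -0.4938, 0.5992, -0.7251], [0.01, -0.7665, -0.6422, 0.8533], [0.0, 0.0, 0.0, 1.0]]
top [[370.7, 0.0, 254.8], [0.0, 370.7, 194.7], [0.0, 0.0, 1.0]] [[-0.0141, -0.9832, 0.182, 0.3985], [-0.9998, 0.0165, 0.0119, -0.0293], [-0.0147, -0.1818, -0.9832, 1.0492], [0.0, 0.0, 0.0, 1.0]]
{'clock': 0.1, 'joint_pos': array([-5.64314581e+01,  2.05876048e+01,  6.39861902e-01, -1.63264833e-02,
       -7.01356015e+01, -1.65078872e+01]), 'qvel': array([ 0.09207416, -0.12666211,  0.08630472,  0.13465343, -0.11931764,
        0.00874731]), 'tau': array([-4.62553908e-04, -5.84164524e+01,  2.93752223e+01,  7.01558635e+00,
        1.01852103e-02, -6.86214162e-05]), 'tool_pos': array([ 0.1978895 , -0.64489622,  0.22572409]), 'orientation': array([ 1.79915730e+02, -8.96790209e-03, -1.62944898e+02]), 'force': array([-0.07900802, -0.2702205 , -0.03025125]), 'moment': array([-0.04206313, -0.00516034,  0.01887682]), 'gripper_force': 0.0, 'opening': 0.08768711875034066}
```

View pics/a.png

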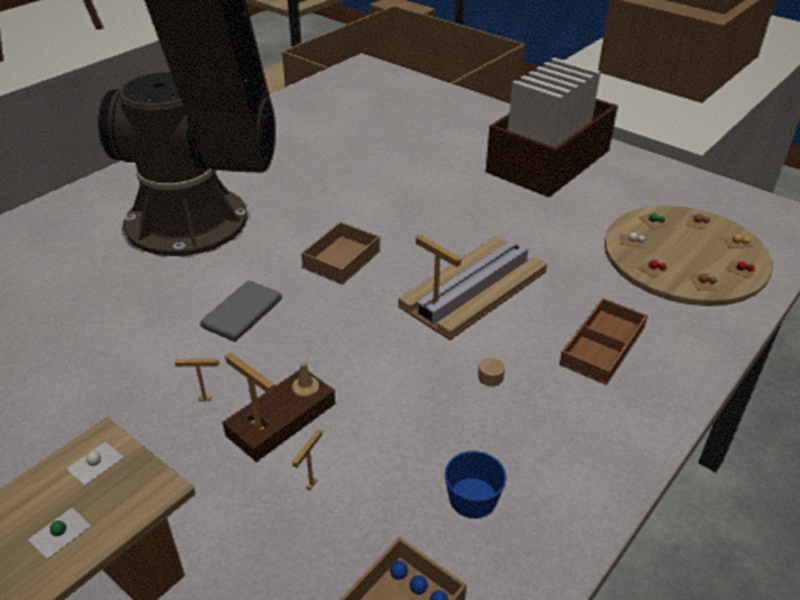

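View pics/b.png

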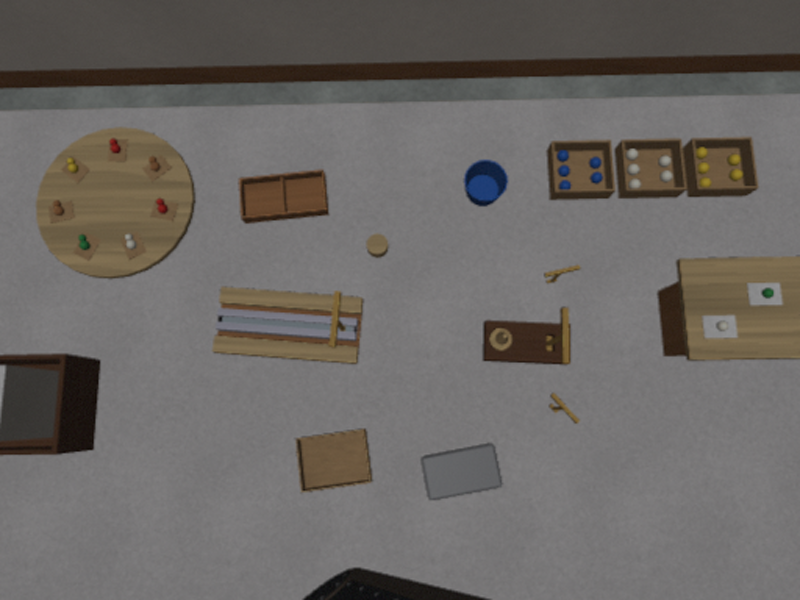

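The scene view shows these post-like things: a small T at (197,363), the T in the block at (248,370), a small T at (308,447) and the mounted T at (438,250). I choose the one in the dark block at (248,370), which is (567,335) in the top view. Next is a close crop to check it.

```bash
python3 - <<'E'
import cv2,pickle,numpy as np
d=pickle.load(open("s0.pkl","rb"))
def c(n,x,y,w,h):
    return cv2.resize(d[n]["img"][y:y+h,x:x+w,::-1],(400,300),interpolation=cv2.INTER_CUBIC)
g=np.vstack([np.hstack([c("top",132,172,108,81),c("top",300,185,80,60)]),np.hstack([c("scene",250,140,108,81),c("scene",135,215,88,66)])])
cv2.imwrite("pics/crop1.png",np.clip(g*1.4,0,255).astype(np.uint8))
E
```

```text
(no output)
```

View pics/crop1.png

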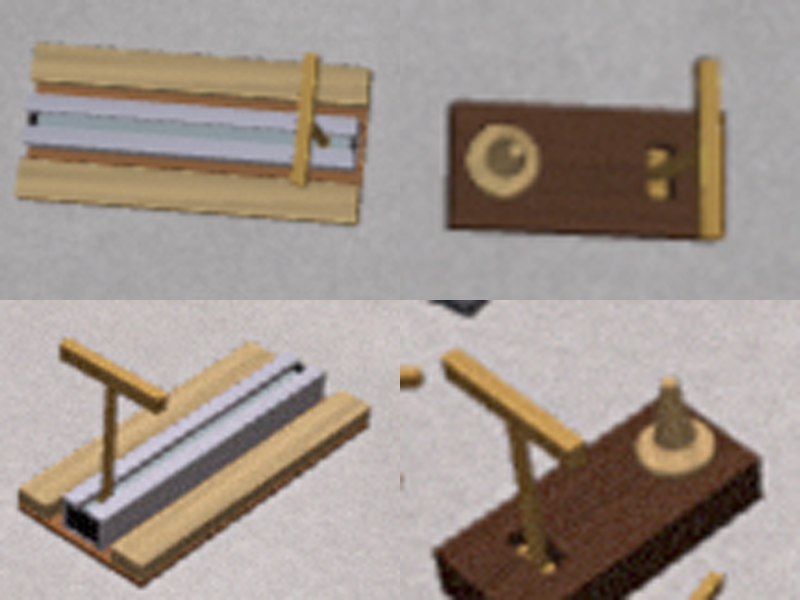

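```bash
cat > h.py <<'E'
import numpy as np,cv2
def ray(s,p,z):
    p=np.asarray(p,float).reshape(-1,2);K=s["K"];T=s["pose"]
    d=np.c_[(p[:,0]-K[0,2])/K[0,0],(p[:,1]-K[1,2])/K[1,1],np.ones(len(p))]@T[:3,:3].T
    o=T[:3,3];return o+d*((z-o[2])/d[:,2])[:,None]
def mask(img,x,y,w,h,f):
    m=np.zeros(img.shape[:2],np.uint8);hsv=cv2.cvtColor(img,cv2.COLOR_RGB2HSV).astype(int)
    m[y:y+h,x:x+w]=f(hsv)[y:y+h,x:x+w];return m
E
python3 - <<'E'
import pickle;from h import *
d=pickle.load(open("s0.pkl","rb"));s=d["top"];im=s["img"]
hsv=cv2.cvtColor(im,cv2.COLOR_RGB2HSV)
def pr(n,m,z):
    ct,_=cv2.findContours(m,0,1)
    for c in ct:
        if cv2.contourArea(c)<15: continue
        b=cv2.boxPoints(cv2.minAreaRect(c)); w=ray(s,b,z)[:,:2]
        print(n,b.round(1).tolist(),w.round(4).tolist(),"c",w.mean(0).round(4),"L",np.linalg.norm(np.diff(w,axis=0),axis=1).round(4))
pr("bar",mask(im,354,190,14,50,lambda h:(h[...,1]>95)&(h[...,2]>95)),.131)
pr("mbar",mask(im,206,180,15,46,lambda h:(h[...,1]>135)&(h[...,2]>95)),.141+.0)
pr("rail",mask(im,132,180,108,50,lambda h:(h[...,0]>85)&(h[...,0]<140)&(h[...,1]>8)),.034)
pr("wood",mask(im,132,172,108,81,lambda h:(h[...,1]>60)&(h[...,2]>60)),.02)
pr("block",mask(im,300,195,70,45,lambda h:(h[...,1]>60)&(h[...,2]<85)),.03)
for x in (150,165,180,195):
    print(x,[(y,*im[y,x].tolist(),*hsv[y,x,:2].tolist()) for y in range(196,218)])
for x in (357,360,362,364): print(x,im[210,x],hsv[210,x])
E
```

```text
bar [[360.0, 197.0], [363.0, 197.0], [363.0, 231.0], [360.0, 231.0]] [[0.5583, -0.2816], [0.5582, -0.2891], [0.4732, -0.2834], [0.4733, -0.276]] c [ 0.5157 -0.2825] L [0.0075 0.0852 0.0074]
mbar [[209.6999969482422, 220.89999389648438], [213.5, 186.8000030517578], [217.3000030517578, 187.3000030517578], [213.5, 221.3000030517578]] [[0.5031, 0.0939], [0.5885, 0.0851], [0.5873, 0.0755], [0.5019, 0.0844]] c [0.5452 0.0847] L [0.0859 0.0097 0.0859]
rail [[215.5, 216.39999389648438], [216.8000030517578, 202.6999969482422], [228.3000030517578, 203.8000030517578], [226.89999389648438, 217.60000610351562]] [[0.5274, 0.0925], [0.5658, 0.0889], [0.562, 0.057], [0.5237, 0.0608]] c [0.5447 0.0748] L [0.0386 0.0322 0.0385]
rail [[137.6999969482422, 210.5], [138.6999969482422, 196.8000030517578], [211.10000610351562, 202.39999389648438], [210.10000610351562, 216.10000610351562]] [[0.5474, 0.309], [0.586, 0.3077], [0.5669, 0.1048], [0.5286, 0.1074]] c [0.5572 0.2072] L [0.0386 0.2038 0.0383]
wood [[135.8000030517578, 225.10000610351562], [139.3000030517578, 179.89999389648438], [232.10000610351562,
[... 2456 characters left out ...]
5, 119), (199, 95, 68, 46, 13, 132), (200, 97, 68, 46, 13, 134), (201, 110, 102, 104, 173, 19), (202, 117, 115, 125, 126, 20), (203, 121, 120, 131, 123, 21), (204, 121, 121, 131, 120, 19), (205, 118, 117, 128, 123, 22), (206, 94, 99, 105, 106, 27), (207, 98, 105, 111, 104, 30), (208, 100, 108, 114, 103, 31), (209, 100, 110, 113, 97, 29), (210, 117, 118, 127, 117, 20), (211, 121, 119, 130, 125, 22), (212, 120, 120, 131, 120, 21), (213, 120, 120, 131, 120, 21), (214, 109, 109, 118, 120, 19), (215, 75, 72, 75, 150, 10), (216, 88, 65, 47, 13, 119), (217, 96, 67, 44, 13, 138)]
357 [62 43 31] [ 12 127  62]
360 [105  85  47] [ 20 141 105]
362 [121  98  53] [ 20 143 121]
364 [89 72 49] [ 17 115  89]
```

The crop shows the post at upper right, standing in the dark block with its foot in the pocket and the cone at the other end, so the choice holds. The measured sizes also fit: bar 88 mm, rail 38 mm. The bar is at (0.516, -0.283) with top z 0.131, and the slot middle is at about (0.555, 0.184). Base yaw is -5.4°.

```bash
cat >> h.py <<'E'
from scipy.spatial.transform import Rotation as Ro
def delta(o,p,yaw):
    R=Ro.from_euler("xyz",o["orientation"],degrees=True);T=Ro.from_euler("xyz",[180,0,yaw],degrees=True)
    print("t",round(o["clock"],2),"shift cm",(R.inv().apply(np.array(p)-o["tool_pos"])*100).round(2),"turn",(R.inv()*T).as_rotvec(degrees=True).round(2))
E
python3 -c "
from plant import ctrl;from h import *
delta(ctrl.get_obs(),[.5157,-.2825,.21],-182)"
```

```text
t 0.1 shift cm [-41.01  25.32   1.6 ] turn [ 0.08 -0.02 19.06]
```

Units first: shifts go in shares of 0.6 m and turns go in shares of 90 degrees. So -26 cm / 60 = -0.4333, -22.5 cm / 60 = -0.375, 19 degrees / 90 = 0.2111.

Emit:
send_rows --plan '[[[-0.0333, 0.02, 0.0017, 0, 0, 0.0222], [-0.0833, 0.0517, 0.0033, 0, 0, 0.0444], [-0.1417, 0.0867, 0.005, 0, 0, 0.0778], [-0.2, 0.1233, 0.0083, 0, 0, 0.1111], [-0.2583, 0.16, 0.01, 0, 0, 0.1444], [-0.3167, 0.195, 0.0133, 0, 0, 0.1778], [-0.375, 0.2317, 0.015, 0, 0, 0.2111], [-0.4333, 0.2667, 0.0167, 0, 0, 0.2111]]]' --fingers 1

```text
clock: 0.77
tool_pos: [0.4004, -0.4141, 0.2163]
orientation: [180.0, -0.0, 177.9]
force: [1.5, -0.4, -0.6]
opening: 0.0875
gripper_force: 0.0
```

```bash
python3 -c "
from plant import ctrl;from h import *
o=ctrl.get_obs();print(o['joint_pos'].round(1),o['tool_pos'],o['orientation'])
delta(o,[.5157,-.2825,.21],-182)"
```

```text
[-26.5  11.7 -13.   -0.  -65.4 -65.6] [ 0.40035138 -0.41407945  0.21630445] [ 1.79978381e+02 -1.57272550e-02  1.77865632e+02]
t 0.77 shift cm [-11.04  13.58   0.63] turn [ 0.02 -0.02 -0.13]
```

To row units: 13.6 cm / 60 = 0.2267, 11.7 cm / 60 = 0.195.

Emit:
send_rows --plan '[[[-0.0417, 0.05, 0.0017, 0, 0, 0], [-0.0833, 0.1, 0.0033, 0, 0, 0], [-0.125, 0.1533, 0.0067, 0, 0, 0], [-0.1583, 0.195, 0.0083, 0, 0, 0], [-0.1767, 0.2183, 0.01, 0, 0, 0], [-0.1833, 0.2267, 0.01, 0, 0, 0], [-0.1833, 0.2267, 0.01, 0, 0, 0]]]'

```text
clock: 1.35
tool_pos: [0.5149, -0.2826, 0.2101]
orientation: [180.0, -0.0, 178.2]
force: [-0.2, -0.4, 0.4]
opening: 0.0878
gripper_force: 0.0
```

```bash
python3 - <<'E'
from plant import ctrl;from h import *
import pickle
o=ctrl.get_obs();print(o['tool_pos'],o['orientation'])
s=ctrl.snapshot("wrist");pickle.dump((s,o),open("w1.pkl","wb"));cv2.imwrite("pics/w1.png",np.clip(cv2.resize(s["img"][:,:,::-1],(800,600))*1.3,0,255))
print(s["K"].round(1).tolist(),s["pose"].round(4).tolist())
E
```

```text
[ 0.51486638 -0.28259588  0.21007455] [ 1.79987540e+02 -4.79232990e-02  1.78190291e+02]
[[297.3, 0.0, 258.4], [0.0, 297.3, 195.4], [0.0, 0.0, 1.0]] [[0.0321, 0.9501, 0.3102, 0.4293], [0.9995, -0.0307, -0.0093, -0.2794], [0.0007, 0.3103, -0.9506, 0.3675], [0.0, 0.0, 0.0, 1.0]][ WARN:0@0.604] global loadsave.cpp:1063 imwrite_ Unsupported depth image for selected encoder is fallbacked to CV_8U.
```

View pics/w1.png

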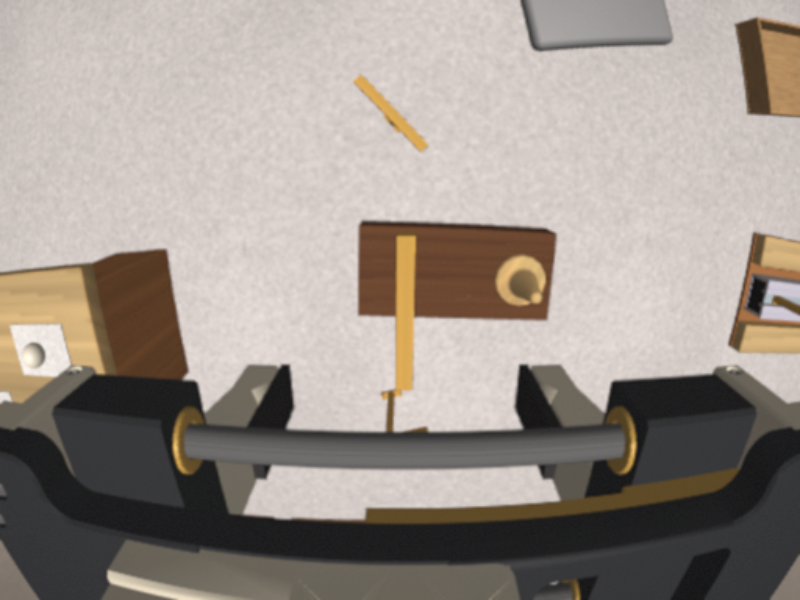

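The wrist view shows the bar between the fingers, running from (405,237) to (404,388), with the cone at right (522,280). I'll measure it with the fisheye model.

```bash
cat >> h.py <<'E'
def fray(s,p,z):
    p=np.asarray(p,float).reshape(-1,2);K=s["K"];T=s["pose"]
    q=(p-K[:2,2])/K[0,0];r=np.linalg.norm(q,axis=1)+1e-12
    d=np.c_[q*(np.sin(r)/r)[:,None],np.cos(r)]@T[:3,:3].T
    o=T[:3,3];return o+d*((z-o[2])/d[:,2])[:,None]
E
python3 - <<'E'
import pickle;from h import *
s,o=pickle.load(open("w1.pkl","rb"))
m=mask(s["img"],245,148,28,104,lambda h:(h[...,1]>95)&(h[...,2]>110))
n,l,st,_=cv2.connectedComponentsWithStats(m);k=1+st[1:,4].argmax();ys,xs=np.nonzero(l==k)
print(st[k])
c=np.array([[xs[ys==y].mean(),y] for y in np.unique(ys) if (ys==y).sum()>6]);w=fray(s,c,.131)
y0,y1=ys.min()-.5,ys.max()+.5
e=fray(s,[[c[2,0],y0],[c[-3,0],y1]],.131);print(e,e.mean(0),np.linalg.norm(e[1]-e[0]))
print(np.degrees(np.polyfit(w[:,0],w[:,1],1)[0]),w[:,1].mean())
# per-row width
print([(y,xs[ys==y].min(),xs[ys==y].max()) for y in range(ys.min(),ys.max()+1,12)])
delta(o,[*e.mean(0)[:2],.105],180+np.degrees(np.polyfit(w[:,0],w[:,1],1)[0]))
E
```

```text
[ 251  151   15  101 1163]
[[ 0.46861973 -0.27964411  0.131     ]
 [ 0.55977252 -0.28381093  0.131     ]] [ 0.51419612 -0.28172752  0.131     ] 0.09124797322047741
-2.7913116229564094 -0.2816680966744097
[(151, np.int64(254), np.int64(265)), (163, np.int64(254), np.int64(265)), (175, np.int64(253), np.int64(265)), (187, np.int64(253), np.int64(264)), (199, np.int64(253), np.int64(264)), (211, np.int64(254), np.int64(264)), (223, np.int64(254), np.int64(263)), (235, np.int64(253), np.int64(263)), (247, np.int64(253), np.int64(263))]
t 1.35 shift cm [ 0.06  0.08 10.51] turn [ 0.01 -0.05  0.98]
```

To row units: 10.5 cm / 60 = 0.175, 0.08 cm / 60 = 0.0013, 1 degrees / 90 = 0.0111.

Emit:
send_rows --plan '[[[0.001, 0.0013, 0.025, 0, 0, 0.0111], [0.001, 0.0013, 0.0583, 0, 0, 0.0111], [0.001, 0.0013, 0.0917, 0, 0, 0.0111], [0.001, 0.0013, 0.125, 0, 0, 0.0111], [0.001, 0.0013, 0.15, 0, 0, 0.0111], [0.001, 0.0013, 0.1667, 0, 0, 0.0111], [0.001, 0.0013, 0.175, 0, 0, 0.0111], [0.001, 0.0013, 0.175, 0, 0, 0.0111]]]'

```text
clock: 2.07
tool_pos: [0.5127, -0.2836, 0.1047]
orientation: [180.0, -0.1, 177.0]
force: [-0.2, 0.2, 0.2]
opening: 0.0874
gripper_force: 0.0
```

Emit:
send_rows --plan '[[[0, 0, 0, 0, 0, 0], [0, 0, 0, 0, 0, 0], [0, 0, 0, 0, 0, 0], [0, 0, 0, 0, 0, 0], [0, 0, 0, 0, 0, 0], [0, 0, 0, 0, 0, 0], [0, 0, 0, 0, 0, 0], [0, 0, 0, 0, 0, 0]]]' --fingers 0

```text
clock: 2.73
tool_pos: [0.5136, -0.283, 0.1056]
orientation: [-180.0, 0.0, 177.1]
force: [0.5, -1.0, -1.1]
opening: 0.0396
gripper_force: 0.0
```

Emit:
send_rows --plan '[[[0, 0, 0, 0, 0, 0], [0, 0, 0, 0, 0, 0], [0, 0, 0, 0, 0, 0], [0, 0, 0, 0, 0, 0], [0, 0, 0, 0, 0, 0], [0, 0, 0, 0, 0, 0], [0, 0, 0, 0, 0, 0], [0, 0, 0, 0, 0, 0]]]'

```text
clock: 3.4
tool_pos: [0.5136, -0.283, 0.1056]
orientation: [180.0, 0.0, 177.1]
force: [-0.6, 0.1, -0.0]
opening: 0.0098
gripper_force: 30.0
```

```bash
python3 - <<'E'
from plant import ctrl
for i in range(1):
    o=ctrl.get_obs();print(o['tool_pos'],o['orientation'],o['joint_pos'],o['opening'],o['gripper_force'])
E
```

```text
[ 0.51359557 -0.28298024  0.10555617] [1.79995513e+02 7.05654895e-04 1.77057473e+02] [-9.76506367e+00  1.83540489e+01 -1.97656987e+01 -5.76897817e-03
 -5.18800849e+01 -8.31739020e+01] 0.009754221126882174 29.99456137418747
```

To row units: -16.5 cm / 60 = -0.275, -15 cm / 60 = -0.25.

Emit:
send_rows --plan '[[[0, 0, -0.0083, 0, 0, 0], [0, 0, -0.025, 0, 0, 0], [0, 0, -0.0583, 0, 0, 0], [0, 0, -0.1, 0, 0, 0], [0, 0, -0.15, 0, 0, 0], [0, 0, -0.2, 0, 0, 0], [0, 0, -0.25, 0, 0, 0], [0, 0, -0.275, 0, 0, 0]]]'

```text
clock: 4.07
tool_pos: [0.5145, -0.2837, 0.2759]
orientation: [-179.9, 0.3, 177.1]
force: [0.9, -0.8, -0.8]
opening: 0.01
gripper_force: 30.0
```

```bash
python3 -c "
from plant import ctrl;from h import *
o=ctrl.get_obs();print(o['force'],o['opening'],o['tool_pos'])
delta(o,[.5550,.184,.27],-95.4)"
```

```text
[ 0.93966253 -0.8005488  -0.8341331 ] 0.010025569953510212 [ 0.51454933 -0.28374545  0.27594775]
t 4.07 shift cm [-1.66 46.92  0.51] turn [ -0.33   0.16 -87.52]
```

To row units: 23.5 cm / 60 = 0.3917, 20 cm / 60 = 0.3333, -43 degrees / 90 = -0.4778.

Emit:
send_rows --plan '[[[-0.0017, 0.0167, 0, 0, 0, -0.0333], [-0.0033, 0.05, 0, 0, 0, -0.0889], [-0.005, 0.1, 0, 0, 0, -0.1444], [-0.0067, 0.1583, 0, 0, 0, -0.2111], [-0.0083, 0.2167, 0, 0, 0, -0.2778], [-0.01, 0.275, 0, 0, 0, -0.3444], [-0.0117, 0.3333, 0, 0, 0, -0.4111], [-0.0133, 0.3917, 0, 0, 0, -0.4778]]]'

```text
clock: 4.73
tool_pos: [0.5333, -0.0472, 0.2717]
orientation: [-180.0, 0.1, -139.6]
force: [0.9, -0.2, -2.0]
opening: 0.01
gripper_force: 30.0
```

```bash
python3 -c "
from plant import ctrl;from h import *
o=ctrl.get_obs();print(o['force'],o['opening'],o['tool_pos'])
delta(o,[.5550,.184,.27],-95.4)"
```

```text
[ 0.85967598 -0.20710661 -1.95536342] 0.01001472110330706 [ 0.53332272 -0.04722896  0.27174546]
t 4.73 shift cm [-16.62  16.22   0.18] turn [-5.000e-02  4.000e-02 -4.425e+01]
```

To row units: -16.6 cm / 60 = -0.2767, 16.2 cm / 60 = 0.27, -44.2 degrees / 90 = -0.4911.

Emit:
send_rows --plan '[[[-0.04, 0.0383, 0, 0, 0, -0.0667], [-0.08, 0.0783, 0, 0, 0, -0.1333], [-0.12, 0.1167, 0, 0, 0, -0.2], [-0.16, 0.1567, 0.0017, 0, 0, -0.2667], [-0.2, 0.195, 0.0017, 0, 0, -0.3333], [-0.2367, 0.23, 0.0017, 0, 0, -0.4], [-0.2633, 0.2567, 0.0033, 0, 0, -0.4556], [-0.2767, 0.27, 0.0033, 0, 0, -0.4911]]]'

```text
clock: 5.4
tool_pos: [0.5564, 0.1848, 0.2691]
orientation: [-180.0, 0.0, -95.4]
force: [0.2, -0.1, -0.4]
opening: 0.0098
gripper_force: 30.0
```

To row units: 11 cm / 60 = 0.1833, 10 cm / 60 = 0.1667.

Emit:
send_rows --plan '[[[0, 0, 0.0667, 0, 0, 0], [0, 0, 0.1333, 0, 0, 0], [0, 0, 0.1667, 0, 0, 0], [0, 0, 0.1833, 0, 0, 0], [0, 0, 0.1833, 0, 0, 0]]]'

```text
clock: 5.82
tool_pos: [0.5555, 0.1815, 0.157]
orientation: [179.8, -0.1, -95.7]
force: [-1.0, -0.0, -1.8]
opening: 0.0095
gripper_force: 30.0
```

```bash
python3 - <<'E'
from plant import ctrl;from h import *
import pickle
o=ctrl.get_obs();delta(o,[.5550,.184,.16],-95.4);print(o['tool_pos'],o['orientation'],o['force'])
s=ctrl.snapshot("wrist");pickle.dump((s,o),open("w2.pkl","wb"));t=ctrl.snapshot("scene");p=ctrl.snapshot("top")
pickle.dump((s,o,t,p),open("w2.pkl","wb"))
c=lambda i:cv2.resize(i,(400,300),interpolation=cv2.INTER_CUBIC)[:,:,::-1]
cc=lambda i,x,y:c(i[y:y+81,x:x+108])
cv2.imwrite("pics/w2.png",np.clip(np.vstack([np.hstack([c(s["img"]),c(s["img"][180:330,150:350])]),np.hstack([cc(t["img"],250,120),cc(p["img"],132,172)])])*1.3,0,255).astype(np.uint8))
E
```

```text
t 5.82 shift cm [-0.25  0.07 -0.3 ] turn [ 0.16 -0.13 -0.34]
[0.555476   0.18148145 0.15702191] [ 1.79844510e+02 -1.32404131e-01 -9.57436607e+01] [-1.00154497e+00 -1.73465574e-03 -1.79271887e+00]
```

View pics/w2.png

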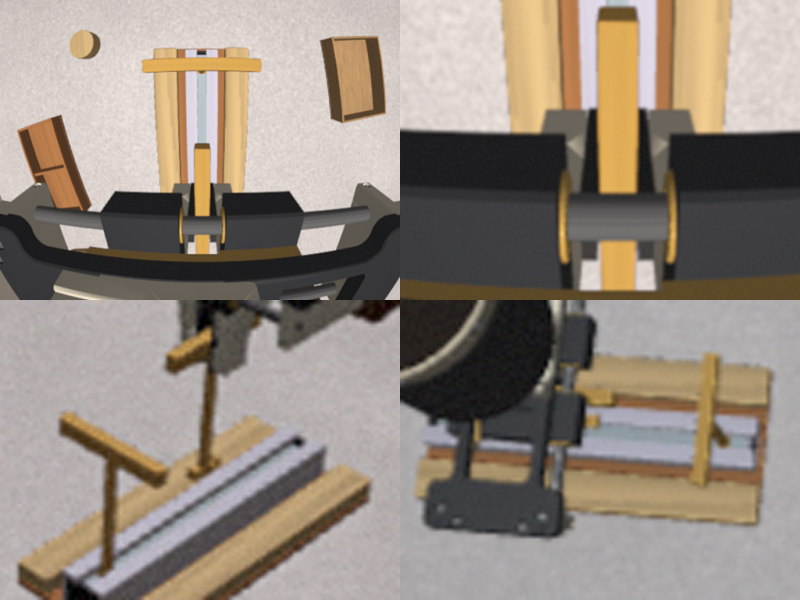

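The wrist view (top left) shows the held bar at column 202 along the rail, with the slot at about column 202 just ahead of it. The scene crop shows the post upright over the slot. Next I measure the lateral offset.

```bash
python3 - <<'E'
import pickle;from h import *
s,o,t,p=pickle.load(open("w2.pkl","rb"));im=s["img"].astype(int)
for y in(110,140,165):print(y,[(x,*im[y,x]) for x in range(226,292,2)])
R=Ro.from_euler("xyz",o["orientation"],degrees=True)
loc=lambda w:R.inv().apply(w-o["tool_pos"])*1000
hsv=cv2.cvtColor(s["img"],cv2.COLOR_RGB2HSV).astype(int)
r=[];q=[]
for y in range(100,180,3):
    row=im[y,225:292];rail=(row[:,2]>row[:,0]+3);xs=np.nonzero(rail)[0]+225
    g=(row[:,1]-row[:,0]>5)&rail;gx=np.nonzero(g)[0]+225
    if len(xs)>5 and len(gx)>2:
        r.append([y,*loc(fray(s,[[xs[0]-.5,y],[xs[-1]+.5,y]],.034))[:,:2].ravel(),*loc(fray(s,[[gx[0]-.5,y],[gx[-1]+.5,y]],.034))[:,1]])
print(np.array(r).round(1)[::3])
zt=o["tool_pos"][2]+.019+.007
for y in range(192,235,6):
    m=(hsv[y,235:285,1]>95)&(hsv[y,235:285,2]>90);xs=np.nonzero(m)[0]+235
    print(y,xs[0],xs[-1],loc(fray(s,[[xs[0]-.5,y],[xs[-1]+.5,y]],zt))[:,:2].round(1).tolist())
E
```

```text
110 [(226, np.int64(151), np.int64(123), np.int64(83)), (228, np.int64(110), np.int64(77), np.int64(49)), (230, np.int64(141), np.int64(95), np.int64(60)), (232, np.int64(139), np.int64(94), np.int64(58)), (234, np.int64(136), np.int64(92), np.int64(56)), (236, np.int64(138), np.int64(95), np.int64(65)), (238, np.int64(163), np.int64(148), np.int64(150)), (240, np.int64(172), np.int64(166), np.int64(177)), (242, np.int64(172), np.int64(166), np.int64(176)), (244, np.int64(170), np.int64(165), np.int64(175)), (246, np.int64(173), np.int64(167), np.int64(177)), (248, np.int64(175), np.int64(169), np.int64(179)), (250, np.int64(176), np.int64(170), np.int64(181)), (252, np.int64(142), np.int64(144), np.int64(149)), (254, np.int64(144), np.int64(151), np.int64(155)), (256, np.int64(147), np.int64(154), np.int64(158)), (258, np.int64(146), np.int64(153), np.int64(157)), (260, np.int64(146), np.int64(154), np.int64(158)), (262, np.int64(146), np.int64(153), np.int64(157)), (264, np.int64(153), np.int64(152), np.int64(158)), (266, np.int64(174), np.int64(168), np.int64(179)), (268, np.int64
[... 4041 characters left out ...]
.6]
 [109.   77.3 -16.8  77.2  17.7  -4.6   5.6]
 [118.   68.7 -16.8  68.7  17.8  -4.7   4.7]
 [127.   60.2 -17.9  60.2  17.9  -4.7   5.6]
 [136.   51.6 -17.   51.6  17.9  -3.8   5.7]
 [145.   43.  -17.1  42.9  18.   -4.8   5.7]
 [154.   34.2 -17.2  34.2  18.1  -4.8   5.7]
 [163.   25.4 -17.4  25.4  18.3  -3.9   5.7]
 [172.   16.5 -16.6  16.4  18.4  -4.9   5.8]]
192 235 284 [[43.1, -10.3], [43.1, 12.9]]
198 235 284 [[40.2, -10.4], [40.1, 13.0]]
204 235 284 [[37.2, -10.5], [37.2, 13.1]]
210 235 284 [[34.2, -10.6], [34.1, 13.2]]
216 235 284 [[31.1, -10.7], [31.1, 13.2]]
222 235 284 [[28.0, -10.8], [27.9, 13.3]]
228 235 284 [[24.8, -10.8], [24.7, 13.4]]
234 235 284 [[21.6, -10.9], [21.5, 13.6]]
```

To row units: 2.2 cm / 60 = 0.0367, 2 cm / 60 = 0.0333.

Emit:
send_rows --plan '[[[0, 0, 0.0083, 0, 0, 0], [0, 0, 0.0167, 0, 0, 0], [0, 0, 0.025, 0, 0, 0], [0, 0, 0.0333, 0, 0, 0], [0, 0, 0.0367, 0, 0, 0], [0, 0, 0.0367, 0, 0, 0], [0, 0, 0.0367, 0, 0, 0], [0, 0, 0.0367, 0, 0, 0]]]'

```text
clock: 6.63
tool_pos: [0.5565, 0.1822, 0.1367]
orientation: [-180.0, -0.0, -95.7]
force: [-0.1, 0.4, -0.7]
opening: 0.0099
gripper_force: 30.0
```

```bash
python3 -c "
from plant import ctrl;from h import *
o=ctrl.get_obs();print(o['force'],o['tool_pos'],o['orientation'])
delta(o,[.5557,.184,.1306],-95.4)"
```

```text
[-0.13787841  0.40702149 -0.65749919] [0.55654465 0.18217569 0.13668417] [-1.79990162e+02 -3.58359367e-04 -9.57312117e+01]
t 6.63 shift cm [-0.17  0.1   0.61] turn [-0.01 -0.   -0.33]
```

To row units: 0.85 cm / 60 = 0.0142, 0.08 cm / 60 = 0.0013, -0.3 degrees / 90 = -0.0033.

Emit:
send_rows --plan '[[[0, 0.0013, 0.0033, 0, 0, -0.0033], [0, 0.0013, 0.0067, 0, 0, -0.0033], [0, 0.0013, 0.01, 0, 0, -0.0033], [0, 0.0013, 0.0108, 0, 0, -0.0033], [0, 0.0013, 0.0117, 0, 0, -0.0033], [0, 0.0013, 0.0125, 0, 0, -0.0033], [0, 0.0013, 0.0133, 0, 0, -0.0033], [0, 0.0013, 0.0142, 0, 0, -0.0033]]]'

```text
clock: 7.3
tool_pos: [0.5556, 0.1822, 0.1281]
orientation: [-180.0, 0.0, -95.4]
force: [-0.0, 1.2, -0.9]
opening: 0.0096
gripper_force: 30.0
```

To row units: 0.12 cm / 60 = 0.002, 0.09 cm / 60 = 0.0015.

Emit:
send_rows --plan '[[[0, 0, 0.0005, 0, 0, 0], [0, 0, 0.001, 0, 0, 0], [0, 0, 0.0015, 0, 0, 0], [0, 0, 0.002, 0, 0, 0], [0, 0, 0.002, 0, 0, 0]]]'

```text
clock: 7.72
tool_pos: [0.5556, 0.1822, 0.1268]
orientation: [180.0, -0.0, -95.4]
force: [-0.4, 0.3, -0.9]
opening: 0.0097
gripper_force: 30.0
```

To row units: 0.15 cm / 60 = 0.0025, 0.12 cm / 60 = 0.002.

Emit:
send_rows --plan '[[[0, 0, 0.0005, 0, 0, 0], [0, 0, 0.001, 0, 0, 0], [0, 0, 0.0015, 0, 0, 0], [0, 0, 0.002, 0, 0, 0], [0, 0, 0.0025, 0, 0, 0], [0, 0, 0.0025, 0, 0, 0]]]'

```text
clock: 8.22
tool_pos: [0.5556, 0.1822, 0.1253]
orientation: [180.0, -0.0, -95.4]
force: [0.5, -0.3, -0.9]
opening: 0.0094
gripper_force: 30.0
```

To row units: 0.15 cm / 60 = 0.0025, 0.12 cm / 60 = 0.002.

Emit:
send_rows --plan '[[[0, 0, 0.0005, 0, 0, 0], [0, 0, 0.001, 0, 0, 0], [0, 0, 0.0015, 0, 0, 0], [0, 0, 0.002, 0, 0, 0], [0, 0, 0.0025, 0, 0, 0], [0, 0, 0.0025, 0, 0, 0]]]'

```text
clock: 8.72
tool_pos: [0.5556, 0.1822, 0.1238]
orientation: [180.0, -0.0, -95.4]
force: [-0.5, -0.3, -0.4]
opening: 0.0099
gripper_force: 30.0
```

No contact force at 4 mm below the rail's top, so the foot is in the slot. I'll carry on down to just above the strip.

To row units: 0.35 cm / 60 = 0.0058, 0.3 cm / 60 = 0.005.

Emit:
send_rows --plan '[[[0, 0, 0.0008, 0, 0, 0], [0, 0, 0.0017, 0, 0, 0], [0, 0, 0.0025, 0, 0, 0], [0, 0, 0.0033, 0, 0, 0], [0, 0, 0.0042, 0, 0, 0], [0, 0, 0.005, 0, 0, 0], [0, 0, 0.0058, 0, 0, 0], [0, 0, 0.0058, 0, 0, 0]]]'

```text
clock: 9.38
tool_pos: [0.5556, 0.1822, 0.1202]
orientation: [180.0, -0.0, -95.4]
force: [-0.3, -0.8, -0.9]
opening: 0.0099
gripper_force: 30.0
```

To row units: 0.2 cm / 60 = 0.0033, 0.15 cm / 60 = 0.0025.

Emit:
send_rows --plan '[[[0, 0, 0.0008, 0, 0, 0], [0, 0, 0.0017, 0, 0, 0], [0, 0, 0.0025, 0, 0, 0], [0, 0, 0.0033, 0, 0, 0], [0, 0, 0.0033, 0, 0, 0], [0, 0, 0.0033, 0, 0, 0]]]'

```text
clock: 9.88
tool_pos: [0.5557, 0.1822, 0.1185]
orientation: [-180.0, 0.0, -95.4]
force: [-0.1, 0.5, 0.1]
opening: 0.01
gripper_force: 30.0
```

Emit:
send_rows --plan '[[[0, 0, 0.0008, 0, 0, 0], [0, 0, 0.0017, 0, 0, 0], [0, 0, 0.0025, 0, 0, 0], [0, 0, 0.0033, 0, 0, 0], [0, 0, 0.0033, 0, 0, 0], [0, 0, 0.0033, 0, 0, 0]]]'

```text
clock: 10.38
tool_pos: [0.5558, 0.1823, 0.1165]
orientation: [-180.0, 0.0, -95.4]
force: [-0.1, -0.3, 4.1]
opening: 0.0094
gripper_force: 30.0
```

Emit:
send_rows --plan '[[[0, 0, 0.0008, 0, 0, 0], [0, 0, 0.0017, 0, 0, 0], [0, 0, 0.0025, 0, 0, 0], [0, 0, 0.0033, 0, 0, 0], [0, 0, 0.0033, 0, 0, 0], [0, 0, 0.0033, 0, 0, 0]]]'

```text
clock: 10.88
tool_pos: [0.5557, 0.1822, 0.1144]
orientation: [-180.0, 0.0, -95.4]
force: [-0.3, 0.3, 4.5]
opening: 0.0097
gripper_force: 30.0
```

To row units: 0.38 cm / 60 = 0.0063, 0.35 cm / 60 = 0.0058.

Emit:
send_rows --plan '[[[0, 0, 0.0008, 0, 0, 0], [0, 0, 0.0017, 0, 0, 0], [0, 0, 0.0025, 0, 0, 0], [0, 0, 0.0033, 0, 0, 0], [0, 0, 0.0042, 0, 0, 0], [0, 0, 0.005, 0, 0, 0], [0, 0, 0.0058, 0, 0, 0], [0, 0, 0.0063, 0, 0, 0]]]'

```text
clock: 11.55
tool_pos: [0.5559, 0.1823, 0.1108]
orientation: [-180.0, 0.0, -95.4]
force: [-1.0, -0.8, 7.2]
opening: 0.0099
gripper_force: 30.0
```

```bash
python3 -c "
from plant import ctrl;from h import *
o=ctrl.get_obs();print(o['force'],o['moment'],o['tool_pos'],o['orientation'],o['joint_pos'])"
```

```text
[-0.98405821 -0.83093317  7.23219069] [-0.02981141  0.34027016 -0.00421263] [0.55587139 0.18226972 0.11084137] [-1.79968714e+02  1.30297536e-02 -9.54281522e+01] [ 3.73016612e+01  1.78878768e+01 -1.96515839e+01  1.47081138e-02
 -5.24287176e+01 -4.27387820e+01]
```

To row units: 0.05 cm / 60 = 0.0008, -22 degrees / 90 = -0.2444.

Emit:
send_rows --plan '[[[0, 0, 0.0008, 0, 0, -0.0222], [0, 0, 0.0008, 0, 0, -0.0556], [0, 0, 0.0008, 0, 0, -0.0889], [0, 0, 0.0008, 0, 0, -0.1222], [0, 0, 0.0008, 0, 0, -0.1556], [0, 0, 0.0008, 0, 0, -0.1889], [0, 0, 0.0008, 0, 0, -0.2222], [0, 0, 0.0008, 0, 0, -0.2444]]]'

```text
clock: 12.22
tool_pos: [0.5562, 0.1825, 0.1105]
orientation: [-179.9, 0.0, -73.3]
force: [-0.4, 0.3, 6.4]
opening: 0.0097
gripper_force: 30.0
```

```bash
python3 -c "
from plant import ctrl;from h import *
o=ctrl.get_obs();print(o['force'],o['moment'],o['tool_pos'],o['orientation'])"
```

```text
[-0.36808717  0.31855392  6.35706809] [ 0.01170202  0.12586792 -0.02546547] [0.55617698 0.18246427 0.11054929] [-1.79925634e+02  8.10524532e-03 -7.32638072e+01]
```

To row units: -30 degrees / 90 = -0.3333.

Emit:
send_rows --plan '[[[0, 0, 0, 0, 0, -0.0333], [0, 0, 0, 0, 0, -0.0778], [0, 0, 0, 0, 0, -0.1222], [0, 0, 0, 0, 0, -0.1667], [0, 0, 0, 0, 0, -0.2111], [0, 0, 0, 0, 0, -0.2556], [0, 0, 0, 0, 0, -0.3], [0, 0, 0, 0, 0, -0.3333]]]'

```text
clock: 12.88
tool_pos: [0.5562, 0.1825, 0.1106]
orientation: [-179.9, -0.0, -43.2]
force: [0.7, -0.4, 6.6]
opening: 0.0098
gripper_force: 30.0
```

To row units: -30 degrees / 90 = -0.3333.

Emit:
send_rows --plan '[[[0, 0, 0, 0, 0, -0.0333], [0, 0, 0, 0, 0, -0.0778], [0, 0, 0, 0, 0, -0.1222], [0, 0, 0, 0, 0, -0.1667], [0, 0, 0, 0, 0, -0.2111], [0, 0, 0, 0, 0, -0.2556], [0, 0, 0, 0, 0, -0.3], [0, 0, 0, 0, 0, -0.3333]]]'

```text
clock: 13.55
tool_pos: [0.5562, 0.1825, 0.1106]
orientation: [-180.0, -0.1, -13.2]
force: [-0.1, -0.3, 5.7]
opening: 0.0099
gripper_force: 30.0
```

```bash
python3 -c "
from plant import ctrl;from h import *
o=ctrl.get_obs();print(o['force'],o['moment'],o['tool_pos'],o['orientation'])
delta(o,[.5558,.1824,.1105],-5.4)"
```

```text
[-0.09522253 -0.27623573  5.72463997] [0.01872725 0.16251977 0.00408958] [0.55616857 0.1824976  0.11057023] [-1.79952878e+02 -6.13882430e-02 -1.32112596e+01]
t 13.55 shift cm [-0.03  0.02  0.01] turn [-0.04 -0.06 -7.81]
```

To row units: -7.8 degrees / 90 = -0.0867.

Emit:
send_rows --plan '[[[0, 0, 0, 0, 0, -0.0444], [0, 0, 0, 0, 0, -0.0867], [0, 0, 0, 0, 0, -0.0867], [0, 0, 0, 0, 0, -0.0867], [0, 0, 0, 0, 0, -0.0867]]]'

```text
clock: 13.97
tool_pos: [0.5562, 0.1825, 0.1106]
orientation: [-180.0, -0.1, -5.6]
force: [0.6, 0.2, 5.9]
opening: 0.0098
gripper_force: 30.0
```

To row units: -0.3 cm / 60 = -0.005, -0.25 cm / 60 = -0.0042.

Emit:
send_rows --plan '[[[0, 0, -0.0008, 0, 0, 0], [0, 0, -0.0017, 0, 0, 0], [0, 0, -0.0025, 0, 0, 0], [0, 0, -0.0033, 0, 0, 0], [0, 0, -0.0042, 0, 0, 0], [0, 0, -0.005, 0, 0, 0], [0, 0, -0.005, 0, 0, 0]]]'

```text
clock: 14.55
tool_pos: [0.5561, 0.1825, 0.1134]
orientation: [-180.0, -0.1, -5.6]
force: [0.5, -0.2, 4.6]
opening: 0.0095
gripper_force: 30.0
```

To row units: -0.18 cm / 60 = -0.003, -0.16 cm / 60 = -0.0027.

Emit:
send_rows --plan '[[[0, 0, -0.0007, 0, 0, 0], [0, 0, -0.0013, 0, 0, 0], [0, 0, -0.002, 0, 0, 0], [0, 0, -0.0027, 0, 0, 0], [0, 0, -0.003, 0, 0, 0], [0, 0, -0.003, 0, 0, 0], [0, 0, -0.003, 0, 0, 0]]]'

```text
clock: 15.13
tool_pos: [0.5557, 0.1822, 0.1149]
orientation: [-180.0, -0.0, -5.6]
force: [1.9, 0.2, 3.7]
opening: 0.0095
gripper_force: 30.0
```

```bash
python3 -c "
from plant import ctrl;from h import *
o=ctrl.get_obs();print(o['force'],o['moment'],o['tool_pos'],o['orientation'])"
```

```text
[1.94546996 0.22877648 3.7318117 ] [ 0.16691285 -0.34571509  0.05560633] [0.55573142 0.18223541 0.1148865 ] [-1.79992290e+02 -1.23769495e-02 -5.63609824e+00]
```

To row units: -0.07 cm / 60 = -0.0012, -0.06 cm / 60 = -0.001.

Emit:
send_rows --plan '[[[0, 0, -0.0005, 0, 0, 0], [0, 0, -0.001, 0, 0, 0], [0, 0, -0.0012, 0, 0, 0], [0, 0, -0.0012, 0, 0, 0]]]'

```text
clock: 15.47
tool_pos: [0.5556, 0.1822, 0.1155]
orientation: [180.0, 0.0, -5.6]
force: [1.1, 0.6, 2.9]
opening: 0.0098
gripper_force: 30.0
```

```bash
python3 -c "
from plant import ctrl;from h import *
o=ctrl.get_obs();print(o['force'],o['moment'],o['tool_pos'],o['orientation'])"
```

```text
[1.14564989 0.5953579  2.93372602] [ 0.23633078 -0.54468325  0.01779367] [0.55561688 0.18219237 0.11549501] [ 1.79999611e+02  1.24282975e-03 -5.63748401e+00]
```

Emit:
send_rows --plan '[[[0, 0, 0, 0, 0, 0], [0, 0, 0, 0, 0, 0], [0, 0, 0, 0, 0, 0], [0, 0, 0, 0, 0, 0], [0, 0, 0, 0, 0, 0], [0, 0, 0, 0, 0, 0], [0, 0, 0, 0, 0, 0], [0, 0, 0, 0, 0, 0]]]' --fingers 0.4

```text
clock: 16.13
tool_pos: [0.5556, 0.1822, 0.1155]
orientation: [180.0, 0.0, -5.6]
force: [0.0, -0.4, 0.5]
opening: 0.035
gripper_force: 0.0
```

To row units: -12 cm / 60 = -0.2, -11 cm / 60 = -0.1833.

Emit:
send_rows --plan '[[[0, 0, -0.0083, 0, 0, 0], [0, 0, -0.025, 0, 0, 0], [0, 0, -0.0583, 0, 0, 0], [0, 0, -0.1, 0, 0, 0], [0, 0, -0.15, 0, 0, 0], [0, 0, -0.1833, 0, 0, 0], [0, 0, -0.2, 0, 0, 0], [0, 0, -0.2, 0, 0, 0]]]'

```text
clock: 16.8
tool_pos: [0.5569, 0.1828, 0.2392]
orientation: [-179.8, -0.3, -5.6]
force: [-0.0, 0.0, 0.4]
opening: 0.0352
gripper_force: 0.0
```

```bash
python3 - <<'E'
from plant import ctrl;from h import *
import pickle
o=ctrl.get_obs();print(o['tool_pos'],o['force'],o['opening'])
s=[ctrl.snapshot(n) for n in("wrist","scene","top")];pickle.dump((s,o),open("w3.pkl","wb"))
c=lambda i:cv2.resize(i,(400,300),interpolation=cv2.INTER_CUBIC)[:,:,::-1]
cc=lambda i,x,y:c(i[y:y+81,x:x+108])
cv2.imwrite("pics/w3.png",np.clip(np.vstack([np.hstack([c(s[0]["img"]),c(s[0]["img"][100:250,150:350])]),np.hstack([cc(s[1]["img"],250,130),cc(s[2]["img"],132,172)])])*1.3,0,255).astype(np.uint8))
E
```

```text
[0.55685164 0.18279884 0.23916733] [-0.03500781  0.00763277  0.44412725] 0.035183820347116083
```

View pics/w3.png

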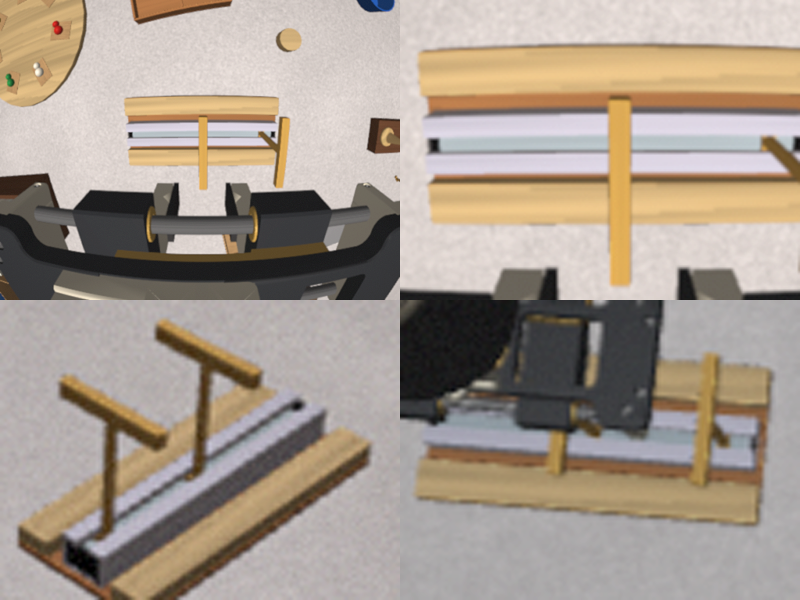

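The new post stands upright at mid-rail, crossbar across, parallel to the mounted one (scene crop bars at (208,352) and (113,410)). I'll check its height against the mounted post by intersecting the rays with the slot's vertical plane.

```bash
python3 - <<'E'
import pickle;from h import *
(s,o)=pickle.load(open("w3.pkl","rb"));w,sc,tp=s
n=np.array([.9957,-.0929,0]);P=np.array([.5557,.184,0])
for x,y,ww,hh in((264,148,35,30),(288,133,37,24)):
    m=mask(sc["img"],x,y,ww,hh,lambda h:(h[...,1]>110)&(h[...,2]>70)&(h[...,0]<30))
    m=cv2.morphologyEx(m,cv2.MORPH_CLOSE,np.ones((2,2),np.uint8));ct,_=cv2.findContours(m,0,1);c=max(ct,key=cv2.contourArea)
    cen,sz,a=cv2.minAreaRect(c);K=sc["K"];T=sc["pose"]
    top=np.array([[xx,m[:,xx].nonzero()[0].min()] for xx in range(x,x+ww) if m[:,xx].any()],float)
    for q in(cen,top[len(top)//2-4:len(top)//2+5].mean(0)):
        d=T[:3,:3]@np.array([(q[0]-K[0,2])/K[0,0],(q[1]-K[1,2])/K[1,1],1]);O=T[:3,3]
        X=O+d*(n@(P-O))/(n@d);print(np.round(q,1),X.round(4),np.round(sz,1))
im=w["img"];hsv=cv2.cvtColor(im,cv2.COLOR_RGB2HSV).astype(int)
pts=[]
for y in range(152,238):
    xs=[x for x in range(248,270) if hsv[y,x,1]>110 and hsv[y,x,2]>150 and 15<hsv[y,x,0]<25]
    if 6<len(xs)<16:pts.append([np.mean(xs),y])
W=fray(w,pts,.141);print(len(pts),"bar yaw",np.degrees(np.arctan(np.polyfit(W[:,0],W[:,1],1)[0])),W.mean(0),W[0],W[-1])
E
```

```text
[282.  160.1] [0.5472 0.093  0.1304] [32.4  3.4]
[282. 159.] [0.5472 0.0927 0.134 ] [32.4  3.4]
[307. 144.] [0.556  0.1875 0.1332] [29.5  2.7]
[307.  143.2] [0.556  0.1873 0.1357] [29.5  2.7]
86 bar yaw -5.55020636015065 [0.55786602 0.18250875 0.141     ] [0.59718079 0.17913211 0.141     ] [0.51613443 0.18661334 0.141     ]
```

```bash
python3 -c "
from plant import ctrl
print(ctrl.close_job())"
```

```text
the job is handed in; nothing more can be done
None
```

The T-post is mounted at mid-rail, upright, crossbar square across, no lower than the mounted post (an uncaught foot would sit 3 mm lower), and released; I handed the job in at about 17 s on the robot's clock, and no verdict came back.

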